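# Drive the stuck plug out of a cart leg

### The job

A plastic plug is stuck inside the square cart leg clamped in the press-out stand. Take the long thin drift, pass its shaft through the hole in the leg's end plate without ramming the stand, and push the plug out of the open end so that it drops into the stand's catch bin. Then set the drift down in the shallow steel tool tray (set it down, do not drop it in), let go, and leave everything else where it is; do not touch the plug with the gripper.

Things in the scene. Friction and masses are not known exactly. Their poses are not given: they have to be found in the camera images.
- stand: press-out stand, fixed: dark base plate (124 x 90 mm), two grey clamp posts, a level square aluminium leg tube 46 mm square outside, 36 mm square bore, 110 mm long, axis 80 mm above the bench, 14 mm slot along its top showing the plug. Origin on the bench under the tube's middle; +x along the tube from end plate to open end (pushing direction: to the robot's right, turned up to 26 degrees away from it); z up.
- hole (a point): centre of a 28 mm square hole in the steel end plate, on the plate's outer face (stand x = -61 mm, 80 mm above the bench); the plate is 6 mm thick and the tube starts behind it. The drift's shaft goes in here. Axes as the stand's.
- open_end (a point): centre of the tube's open end (stand x = +55 mm, 80 mm above the bench), axes as the stand's. Below and beyond it is the white plastic catch bin, joined to the stand: stand x = 43 to 193 mm, y = -50 to +50 mm, walls 42 mm tall, 4 mm floor.
- slug: stuck black plastic plug, 50 mm long (x, along the tube), 33 mm square, 80 g; origin mid-underside. Starts within 12 mm of the tube's middle, jammed by a burr (on the stand's +y side, up to 5 mm into the bore, clear of a centred shaft): sliding takes about 4 to 8 N until nearly out. It tips off into the bin once its rear face is at the open end; push the shaft's tip about 15 mm past that end.
- drift: long thin drift, loose: dark steel handle 70 x 32 x 32 mm and coaxial bright round shaft, 18 mm diameter, 160 mm long. Origin under the handle's centre; +x along the shaft to the tip (x = 195 mm); axis 16 mm above the underside. 0.45 kg, centre of mass 18 mm ahead of the handle's centre. Lies flat on its handle, tip roughly to the robot's right, at the near left or near right of the bench.
- drift_tip (a point): centre of the end face of the drift's shaft (drift x = 195 mm, 16 mm above the underside plane). Axes as the drift's.
- tray: shallow steel tool tray, fixed: 290 mm (its x) by 130 mm (its y), rim 14 mm tall, walls and floor 5 mm thick; origin under its centre on the bench. It is on the near side opposite to the drift; its x points roughly to the robot's right. The drift (230 mm long) fits lengthwise, either way round.
- caster: swivel caster, 60 mm rubber wheel in a steel fork with a top plate, 67 mm tall; origin under the wheel. Bystander.
- offcut: empty offcut of the same square tube, 90 mm long, 46 mm square, loose on the bench; origin under its centre. Bystander.
- stub_drift: second drift with the same 70 x 32 x 32 mm dark handle but a short fat shaft (31 mm diameter, 50 mm long), too fat for the hole and too short. Origin under the handle's centre. Bystander.
- screwdriver: screwdriver with black handle, lying on the bench at the left. Bystander.
- cleaner: white cleaner bottle, 64 mm diameter, 170 mm tall; origin under its base. Bystander.
- bracket: L-shaped steel bracket 80 x 50 mm, 65 mm tall. Bystander.
There are look-alikes about, which are no part of the job. Leave any yellow look-alike of the drift alone.

How it is judged:
On the way, in this order (a step that is already met when the one before it is completed fails the run):
1. the drift's shaft has entered the hole in the end plate while the plug is still in the tube (x of drift_tip in the frame of stand between -0.052 and 0.06 m and y of drift_tip in the frame of stand between -0.016 and 0.016 m and z of drift_tip in the frame of stand between 0.064 and 0.096 m and x of slug in the frame of stand below 0.04 m and z of slug in the frame of stand above 0.056 m), for 0.1 s.
2. the shaft's tip has come through to the open end, and the plug is out of the tube (x of drift_tip in the frame of stand between 0.035 and 0.12 m and y of drift_tip in the frame of stand between -0.02 and 0.02 m and z of drift_tip in the frame of stand between 0.06 and 0.1 m and x of slug in the frame of stand between 0.05 and 0.2 m and z of slug in the frame of stand below 0.056 m), for 0.1 s.
3. the drift is down in the tool tray, its underside within 20 mm of the tray floor, while the gripper still holds it (x of drift in the frame of tray between -0.142 and 0.142 m and y of drift in the frame of tray between -0.06 and 0.06 m and x of drift_tip in the frame of tray between -0.145 and 0.145 m and y of drift_tip in the frame of tray between -0.065 and 0.065 m and z of drift in the frame of tray between -0.005 and 0.025 m and contact force between the fingers and drift above 0.5 N), for 0.1 s.
At the end, for the whole second after the job is handed in: The plug lies at rest in the stand's catch bin (origin within the bin's outline and below 52 mm); the drift lies at rest in the tool tray, handle and tip inside the rim, handle flat on the tray floor (within 7 mm), and the gripper has let go (x of slug in the frame of stand between 0.035 and 0.2 m and y of slug in the frame of stand between -0.055 and 0.055 m and z of slug in the frame of stand between -0.01 and 0.052 m and x of drift in the frame of tray between -0.142 and 0.142 m and y of drift in the frame of tray between -0.06 and 0.06 m and x of drift_tip in the frame of tray between -0.145 and 0.145 m and y of drift_tip in the frame of tray between -0.065 and 0.065 m and z of drift in the frame of tray between -0.005 and 0.012 m and z of drift_tip in the frame of tray between 0 and 0.035 m and linear speed of each of slug, drift below 0.02 m/s and contact force between the fingers and drift below 0.05 N); the robot touches nothing.
It fails at once if the gripper touched the plug (contact force between the fingers and slug above 0.5 N).
It fails at once if the drift or the gripper rammed the stand (over 40 N) (contact force between any of drift, the fingers and stand above 40 N).
It fails at once if a bystander was moved by more than 30 mm (distance of any of caster, offcut, stub_drift, screwdriver, cleaner, bracket from where it was at the start of the episode above 0.03 m).
It also fails if it takes over 59 s, if anything falls off the work surface, if the arm or the gripper's body presses on something with over 40 N, if the wrist force passes 120 N, or if a joint passes its speed limit or range.

### The arm

A 6-joint arm with a two-finger parallel gripper is mounted at the origin on the work surface. World frame = base frame: x ahead of the robot, y to its left, z up, the work surface at z = 0. Lengths are in m, angles in rad, forces in N, time in s.
With the tool pointing down it reaches from about 0.3 to 0.875 m from the base axis. Payload 4.2 kg.
Tool frame: the origin (TCP) lies midway between the tips of the shut fingers; the grasp point (between the pads) lies 19 mm behind it; z points along the fingers, y is the direction in which the jaws open and shut (so a half turn about z gives the same grasp; the last joint's range is limited). The gripper opens to 85 mm and grips with 20 to 120 N. Pads are 22 mm wide; open, the fingers measure 114 mm over their backs; the gripper's body (76 mm by 85 mm) begins 54 mm behind the grasp point. The pads swing forward as they close: fully open they stand 13 mm farther back than shut.
Start: joints at [-1.141, 0.32, 1.565, -0, 1.257, -0.02], TCP at [0.25, -0.518, 0.231] pointing down, gripper open.
Joint ranges: [-3.11, 3.11], [-0.84, 2.01], [0.21, 2.61], [-1.34, 4.49], [0.05, 2.63], [-2.56, 2.56]. Speed limits (rad/s): [2.57, 2.57, 3.14, 3.14, 3.14, 3.14].

### API

Orientations are given as a unit quaternion [w, x, y, z].
In Python, from cell import robot, eyes, sign_off gives the robot as it stands.
- The arm moves only by the shell command python3 -m creep 'ROWS' [FORCE]. ROWS is JSON, a list of rows, each a list of 7 numbers: the shift along the world's x, y, z in m, then the turn, a rotation vector about the world's x, y, z in degrees, then the gripper's target within -1 to 1 (fully open at 1, half-way at 0, shut at -1). A call has 1 to 5 rows; each row shifts and turns the commanded pose from where the row before left it; what a row does not reach is not made up. A row lasts 1/12 s, in which the tool goes at most 41.7 mm and 7.16 degrees, less where a joint would pass 70% of its speed; a pose out of reach is approached as far as the arm can. A call with a gripper value outside its range is refused whole. The fingers move at their own pace and stop on an object; FORCE is the grip in N (left out, the last holds). Time passes only in rows, so rows that do not move let the fingers close. It gives the time, the measured TCP pose, the force and the opening at its end, in the units of the state.
- robot.read_state(): the state, without advancing time (a new reading comes with each control period).
- eyes.get_image(name): name is "scene" or "top" or "wrist"; returns the picture (480x640x3 uint8, red, green, blue); there is no depth.
- eyes.camera_model(name): a dict with "K" (3x3 intrinsics, pixels), "pose" (4x4, takes a point from camera to world coordinates). Camera axes: x right, y down, z forward; pixel columns grow to the right and rows downward; lengths in m; the calibration is good to about 2 mm. A picture is of the moment at which its call begins: read the wrist's pose just before it. camera_model takes no time and is no camera call; for the wrist camera it gives the pose at the moment of the call.
- sign_off(): hands the job in, once; it reports no verdict.
The state is a dict: "clock": time; "joint_pos": joint angles; "qvel": joint speeds; "joint_efforts": joint torques, N m; "tool_pos": TCP position; "ee_rot": TCP orientation; "wrist_force": force on the tool from outside, world axes, zero at the start; "ft_torque": the same for the moment, N m; "finger_gap": finger opening in m.
Only numpy, scipy, OpenCV 4.12 (cv2) and the standard library are available. Lean on these libraries where they do the work, as an engineer would, in place of code of your own. Each camera call takes 0.05 s, during which the arm holds its last target. There are 200 camera calls.

## Working session

There is one attempt and no reset: what is moved stays moved. The work goes in short steps, Python scripts to look and compute and a shell command to move; the robot and the scene stay as the last step left them, time stands still between calls to the robot, and variables do not carry over. Pictures are saved under pics/ and viewed, about 8 in all and at most 12, crops included, and the job is handed in when it is done.

```bash
mkdir -p pics; ls
python3 - <<'E'
from cell import robot, eyes
import cv2,numpy as np
s=robot.read_state();print(s)
for n in("scene","top"):
    im=eyes.get_image(n);cv2.imwrite(f"pics/{n}0.png",im[:,:,::-1]);m=eyes.camera_model(n);print(n,np.round(m["K"],1).tolist(),np.round(m["pose"],3).tolist())
E
```

```text
pics
{'clock': 0.0, 'joint_pos': array([-1.14094911e+00,  3.20294857e-01,  1.56568042e+00,  3.60178675e-07,
        1.25737495e+00, -2.00037725e-02]), 'qvel': array([-0.00033034,  0.00137964,  0.00080061,  0.00062037, -0.00119045,
       -0.00026853]), 'joint_efforts': array([ 1.34377395e-03, -4.15523386e+01, -2.34155720e+01, -3.59679450e-05,
        8.11812381e-03, -1.00503806e-05]), 'tool_pos': array([ 0.24983058, -0.51736675,  0.23048001]), 'ee_rot': array([-8.60437837e-04,  9.74810363e-01,  2.23033594e-01, -1.78657747e-04]), 'wrist_force': array([-0.08704466, -0.5074154 ,  0.59375613]), 'ft_torque': array([ 0.03059945,  0.00351821, -0.01531855]), 'finger_gap': 0.08513550417405519}
scene [[447.6, 0.0, 314.9], [0.0, 447.6, 241.1], [0.0, 0.0, 1.0]] [[-0.67, 0.424, -0.609, 1.166], [0.742, 0.367, -0.561, 0.622], [-0.014, -0.828, -0.561, 0.707], [0.0, 0.0, 0.0, 1.0]]
top [[532.3, 0.0, 320.5], [0.0, 532.3, 245.4], [0.0, 0.0, 1.0]] [[0.03, -0.991, 0.131, 0.313], [-0.999, -0.032, -0.015, -0.003], [0.019, -0.13, -0.991, 1.335], [0.0, 0.0, 0.0, 1.0]]
```

View pics/top0.png

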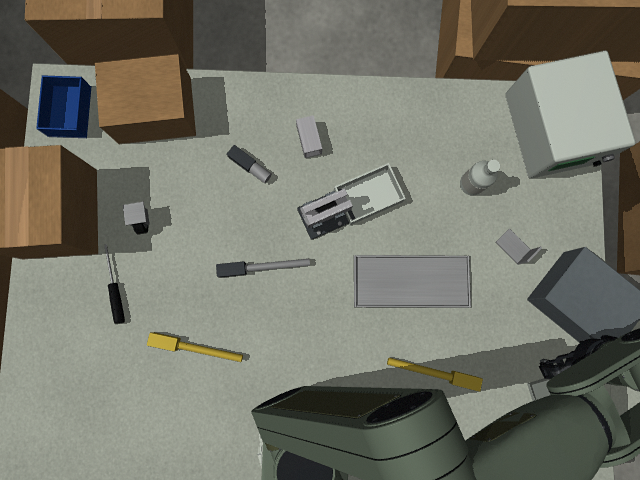

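View pics/scene0.png

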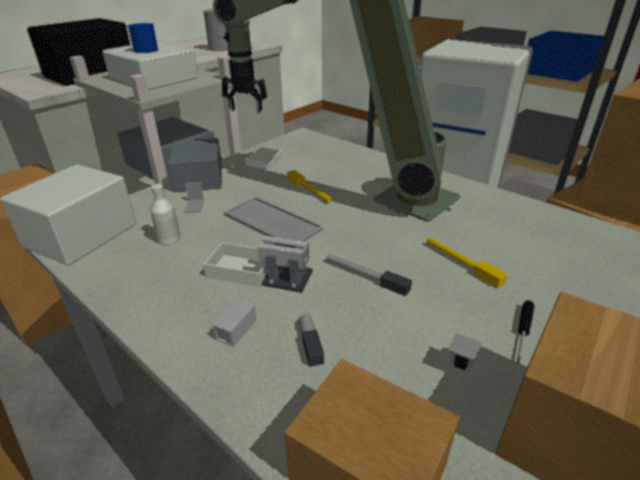

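Candidates for the drift in the top view:
- The dark handle with a long bright shaft, (231,269) to (315,262). This fits: dark handle, thin, about 230 mm long.
- The stub at (248,163), which is short and fat.
- The yellow look-alikes at (195,347) and (435,373), which are excluded.

The tray is at (412,281) and the stand at (327,212), with the plate end at left and the bin at (372,192). I'll confirm in an enlarged crop.

```bash
cat > h.py <<'E'
import numpy as np,cv2
from cell import robot,eyes
from scipy.spatial.transform import Rotation as R
def ray(m,uv,z):
    K=np.array(m["K"]);T=np.array(m["pose"]);d=T[:3,:3]@np.linalg.solve(K,[uv[0],uv[1],1]);o=T[:3,3]
    return o+d*(z-o[2])/d[2]
def proj(m,p):
    K=np.array(m["K"]);T=np.array(m["pose"]);q=K@(T[:3,:3].T@(np.array(p)-T[:3,3]));return q[:2]/q[2]
def rot(s=None):
    s=s or robot.read_state();w,x,y,z=s["ee_rot"];return R.from_quat([x,y,z,w])
E
python3 - <<'E'
import cv2
im=cv2.imread("pics/top0.png")
c=cv2.resize(im[155:315,210:480],None,fx=2.96,fy=2.96,interpolation=cv2.INTER_CUBIC)[:600,:800];cv2.imwrite("pics/c1.png",c)
E
```

```text
(no output)
```

View pics/c1.png

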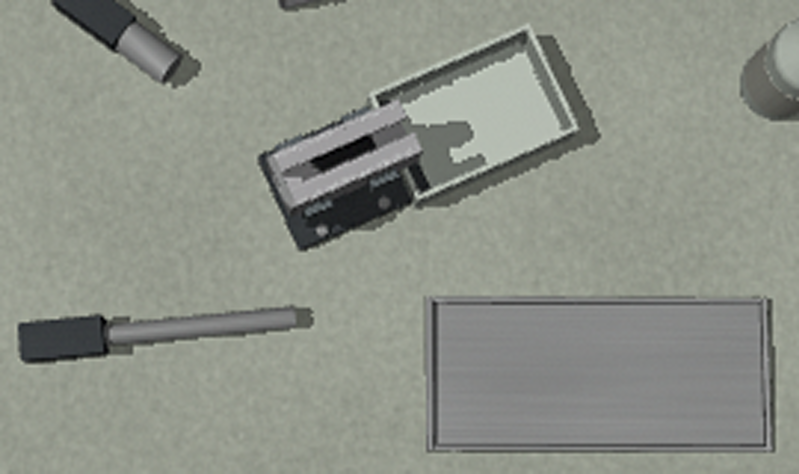

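Run:
```python
from h import *
m=eyes.camera_model("top")
def g(x,y,z): return ray(m,(210+x/2.96,155+y/2.96),z)
def show(n,pts,z):
    P=np.array([g(x,y,z)for x,y in pts]);print(n,P[:,:2].round(3).tolist(),"c",P.mean(0).round(3),"len",np.linalg.norm(P-np.roll(P,-1,0),axis=1).round(3),"ang",[round(float(np.degrees(np.arctan2(d[1],d[0]))),1) for d in np.roll(P,-1,0)-P])
show("handle",[(19,323),(103,316),(106,355),(21,362)],.03)
show("shaft",[(108,334),(296,318)],.016)
show("tube",[(269,163),(402,100),(422,150),(288,208)],.103)
show("bin",[(372,96),(530,27),(577,128),(417,203)],.042)
show("tray",[(427,297),(768,297),(774,451),(428,451)],.014)
```

```text
handle [[0.431, 0.231], [0.439, 0.162], [0.407, 0.158], [0.399, 0.228]] c [0.419 0.195 0.03 ] len [0.07  0.033 0.07  0.032] ang [-83.4, -172.9, 96.5, 6.1]
shaft [[0.425, 0.159], [0.444, 0.002]] c [0.434 0.08  0.016] len [0.158 0.158] ang [-83.3, 96.7]
tube [[0.558, 0.027], [0.613, -0.078], [0.573, -0.095], [0.522, 0.011]] c [ 0.567 -0.034  0.103] len [0.118 0.044 0.117 0.039] ang [-62.3, -157.2, 115.6, 24.5]
bin [[0.63, -0.056], [0.695, -0.188], [0.609, -0.229], [0.541, -0.096]] c [ 0.619 -0.142  0.042] len [0.147 0.095 0.15  0.098] ang [-64.0, -154.6, 117.2, 23.9]
tray [[0.465, -0.108], [0.475, -0.398], [0.345, -0.402], [0.336, -0.112]] c [ 0.405 -0.255  0.014] len [0.29  0.13  0.29  0.129] ang [-88.2, -178.1, 91.7, 1.6]
```

Scale checks pass: handle 70x32, tray 290x130, bin 150x98. The stand origin is about (0.567,-0.036) with yaw -63.4°. The drift is at (0.420,0.195) with yaw -83.3°, and the tray at (0.405,-0.255) with yaw -88.3°. Next I'll hover over the handle.

```bash
python3 -m creep '[[0.0085,0.0351,0,0,0,3.545,1],[0.0085,0.0351,0,0,0,3.545,1],[0.0085,0.0351,0,0,0,3.545,1],[0.0085,0.0351,0,0,0,3.545,1],[0.0085,0.0351,0,0,0,3.545,1]]' 80
python3 -m creep '[[0.0085,0.0351,0,0,0,3.545,1],[0.0085,0.0351,0,0,0,3.545,1],[0.0085,0.0351,0,0,0,3.545,1],[0.0085,0.0351,0,0,0,3.545,1],[0.0085,0.0351,0,0,0,3.545,1]]'
python3 -m creep '[[0.0085,0.0351,0,0,0,3.545,1],[0.0085,0.0351,0,0,0,3.545,1],[0.0085,0.0351,0,0,0,3.545,1],[0.0085,0.0351,0,0,0,3.545,1],[0.0085,0.0351,0,0,0,3.545,1]]'
python3 -m creep '[[0.0085,0.0351,0,0,0,3.545,1],[0.0085,0.0351,0,0,0,3.545,1],[0.0085,0.0351,0,0,0,3.545,1],[0.0085,0.0351,0,0,0,3.545,1],[0.0085,0.0351,0,0,0,3.545,1]]'
python3 -m creep '[[0,0,0,0,0,0,1],[0,0,0,0,0,0,1]]'
python3 - <<'E'
from h import *
s=robot.read_state();m=eyes.camera_model("wrist");im=eyes.get_image("wrist");cv2.imwrite("pics/w1.png",im[:,:,::-1])
print(rot(s).as_matrix().round(3),s["joint_pos"],np.array(m["pose"]).round(4).tolist(),np.array(m["K"]).round(1).tolist())
ax=np.array([.117,-.993,0]);c=np.array([.420,.1955,.016])
for k in(-.035,.035,.195):print(k,proj(m,c+ax*k).round(0))
E
```

```text
clock: 0.52
tool_pos: [0.2923, -0.3405, 0.2309]
ee_rot: [-0.0, 0.928, 0.372, -0.0]
wrist_force: [0.7, -1.0, 0.3]
finger_gap: 0.0856
clock: 0.93
tool_pos: [0.3347, -0.165, 0.2312]
ee_rot: [-0.0, 0.86, 0.51, 0.0]
wrist_force: [0.5, 0.3, -0.6]
finger_gap: 0.0855
clock: 1.35
tool_pos: [0.3772, 0.0105, 0.2313]
ee_rot: [0.0, 0.771, 0.637, 0.0]
wrist_force: [1.6, -0.9, -0.0]
finger_gap: 0.0854
clock: 1.77
tool_pos: [0.4197, 0.186, 0.2311]
ee_rot: [-0.0, 0.663, 0.748, -0.0]
wrist_force: [0.8, -0.3, 0.0]
finger_gap: 0.0852
clock: 1.93
tool_pos: [0.4198, 0.1853, 0.2307]
ee_rot: [-0.0, 0.664, 0.748, -0.001]
wrist_force: [0.3, -0.8, -0.5]
finger_gap: 0.0856
[[-0.119  0.993 -0.001]
 [ 0.993  0.119 -0.001]
 [-0.001 -0.001 -1.   ]] [ 3.90927305e-01  1.37439008e-01  1.81198240e+00 -3.50766750e-04
  1.19375503e+00  2.71717145e-01] [[0.993, 0.1132, 0.0345, 0.4118], [0.1183, -0.9466, -0.2998, 0.263], [-0.0012, 0.3018, -0.9534, 0.3732], [0.0, 0.0, 0.0, 1.0]] [[363.5, 0.0, 321.4], [0.0, 363.5, 233.4], [0.0, 0.0, 1.0]]
-0.035 [322. 154.]
0.035 [322. 224.]
0.195 [322. 357.]
```

View pics/w1.png

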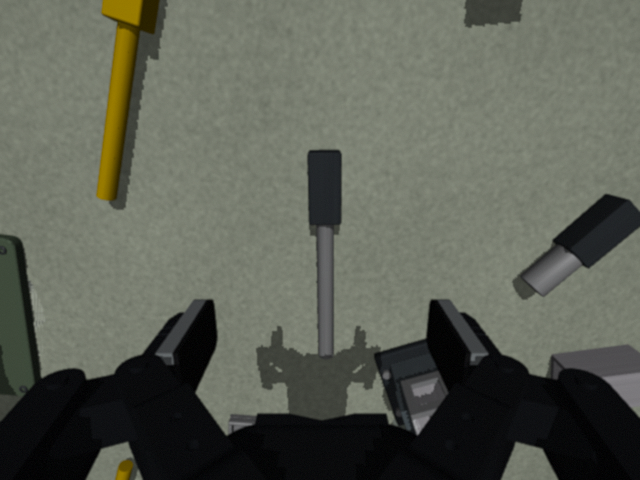

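The view matches the prediction: handle at (324,190), tip at (326,355), a residual of about 2 mm in +x. Descend and grip.

```bash
python3 -m creep '[[0.002,0,-0.03,0,0,0.7,1],[0,0,-0.035,0,0,0,1],[0,0,-0.035,0,0,0,1],[0,0,-0.035,0,0,0,1],[0,0,-0.03,0,0,0,1]]' 80
python3 -m creep '[[0,0,-0.025,0,0,0,1],[0,0,-0.015,0,0,0,1],[0,0,-0.014,0,0,0,1],[0,0,-0.008,0,0,0,1],[0,0,0,0,0,0,1]]'
python3 -m creep '[[0,0,0,0,0,0,-1],[0,0,0,0,0,0,-1],[0,0,0,0,0,0,-1],[0,0,0,0,0,0,-1],[0,0,0,0,0,0,-1]]' 80
python3 -m creep '[[0,0,0,0,0,0,-1],[0,0,0,0,0,0,-1],[0,0,0,0,0,0,-1],[0,0,0,0,0,0,-1],[0,0,0,0,0,0,-1]]' 80
```

```text
clock: 2.4
tool_pos: [0.4209, 0.1821, 0.0648]
ee_rot: [-0.0, 0.661, 0.75, -0.001]
wrist_force: [0.4, -0.0, -0.0]
finger_gap: 0.0856
clock: 2.82
tool_pos: [0.4208, 0.1825, 0.0032]
ee_rot: [-0.001, 0.661, 0.75, -0.002]
wrist_force: [-0.6, -0.1, -0.7]
finger_gap: 0.0853
clock: 3.23
tool_pos: [0.4227, 0.1844, 0.0054]
ee_rot: [0.001, 0.66, 0.751, 0.001]
wrist_force: [0.1, -1.1, 0.4]
finger_gap: 0.0307
clock: 3.65
tool_pos: [0.4227, 0.1844, 0.0053]
ee_rot: [0.001, 0.66, 0.751, 0.001]
wrist_force: [0.0, -0.4, 6.1]
finger_gap: 0.0309
```

```bash
python3 -m creep '[[0,0,0.012,0,0,0,-1],[0,0,0.02,0,0,0,-1],[0,0,0.02,0,0,0,-1],[0,0,0.012,0,0,0,-1],[0.004,0.004,0,0,0,3.2,-1]]' 80
python3 -m creep '[[0.004,0.004,0,0,0,3.2,-1],[0.004,0.004,0,0,0,3.2,-1],[0.004,0.004,0,0,0,3.2,-1],[0.004,0.002,0,0,0,3.2,-1],[0.004,0.002,0,0,0,3.2,-1]]'
python3 -m creep '[[0,0,0,0,0,0,-1],[0,0,0,0,0,0,-1],[0,0,0,0,0,0,-1]]'
python3 - <<'E'
from h import *
s=robot.read_state();print(s["tool_pos"],rot(s).as_matrix().round(3).tolist(),s["wrist_force"],s["ft_torque"])
for n in("top","scene"):
    im=eyes.get_image(n)[:,:,::-1];cv2.imwrite(f"pics/{n}2.png",im)
a=cv2.resize(cv2.imread("pics/top2.png")[160:300,210:410],None,fx=4,fy=4,interpolation=cv2.INTER_CUBIC)[:, :800]
b=cv2.resize(cv2.imread("pics/scene2.png")[220:320,220:460],None,fx=3.33,fy=3.33,interpolation=cv2.INTER_CUBIC)
cv2.imwrite("pics/c2.png",a);cv2.imwrite("pics/c3.png",b)
ms=eyes.camera_model("scene");mt=eyes.camera_model("top")
o=np.array([.567,-.0365,0]);X=np.array([.448,-.894,0])
for k in(-.25,-.085,-.061,.055):
    p=o+X*k+[0,0,.08];print(k,((proj(mt,p)-[210,160])*4).round(0),((proj(ms,p)-[220,220])*3.33).round(0))
E
```

```text
clock: 4.07
tool_pos: [0.4261, 0.1882, 0.0704]
ee_rot: [0.001, 0.639, 0.77, 0.001]
wrist_force: [-0.1, -0.4, -4.6]
finger_gap: 0.0306
clock: 4.48
tool_pos: [0.4454, 0.2042, 0.0679]
ee_rot: [-0.0, 0.524, 0.852, -0.001]
wrist_force: [-0.2, -0.1, -4.5]
finger_gap: 0.0304
clock: 4.73
tool_pos: [0.4452, 0.2039, 0.068]
ee_rot: [-0.0, 0.526, 0.85, -0.001]
wrist_force: [-0.1, 0.2, -4.2]
finger_gap: 0.0309
[0.44519734 0.20386767 0.06801468] [[-0.446, 0.895, -0.001], [0.895, 0.446, -0.001], [0.0, -0.001, -1.0]] [-0.13480946  0.18917925 -4.20819296] [ 0.01916271  0.03609948 -0.0061989 ]
-0.25 [ 88. 370.] [552. 154.]
-0.085 [342. 255.] [322. 119.]
-0.061 [378. 239.] [289. 114.]
0.055 [553. 159.] [138.  91.]
```

View pics/c2.png

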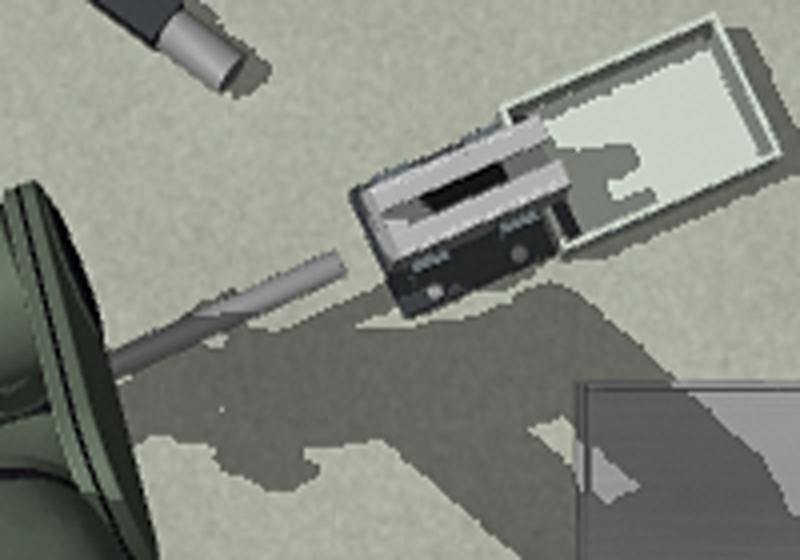

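View pics/c3.png

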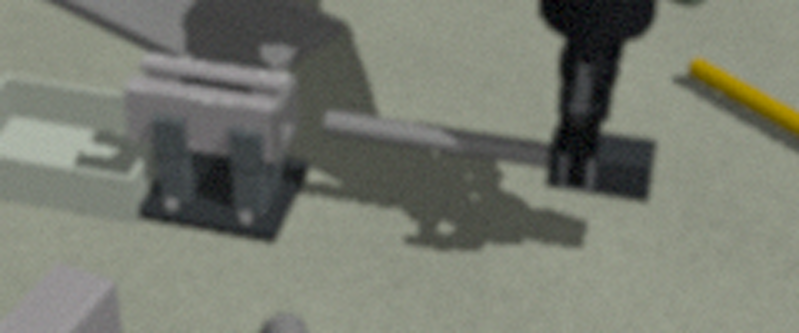

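Run:
```python
from h import *
mt=eyes.camera_model("top")
o=np.array([.567,-.0365,0]);X=np.array([.448,-.894,0]);Y=np.array([.894,.448,0])
im=cv2.imread("pics/top2.png");s=6
c=cv2.resize(im[190:260,255:385],None,fx=s,fy=s,interpolation=cv2.INTER_CUBIC)
def P(x,y,z): return tuple(int(v) for v in ((proj(mt,o+X*x+Y*y+[0,0,z])-[255,190]+.5)*s).round())
for y in(-.023,-.007,.007,.023): cv2.line(c,P(-.055,y,.103),P(.055,y,.103),(0,0,255),1)
for y in(-.05,.05): cv2.line(c,P(.043,y,.042),P(.193,y,.042),(255,0,0),1)
for y in(-.009,.009): cv2.line(c,P(-.2,y,.08),P(-.088,y,.08),(0,255,0),1)
cv2.imwrite("pics/o.png",c)
```

```text
(no output)
```

View pics/o.png

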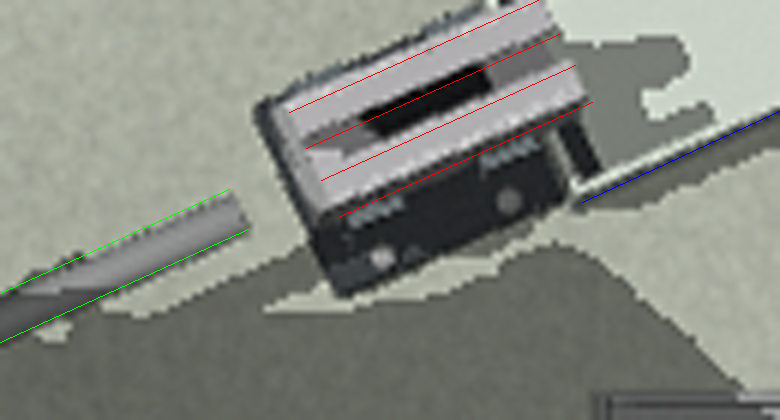

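```bash
cat > prof.py <<'E'
from h import *
def prof(n,f,o,X,x0,x1,z,h=.034,st=.002,Y=None):
    m=eyes.camera_model(n);im=cv2.imread(f,0).astype(np.float32);Y=np.array([-X[1],X[0],0]) if Y is None else Y
    ys=np.arange(-h,h+1e-6,st);xs=np.linspace(x0,x1,60)
    uv=np.array([[proj(m,o+X*x+Y*y+[0,0,z]) for x in xs] for y in ys]).astype(np.float32)
    v=cv2.remap(im,uv[...,0],uv[...,1],cv2.INTER_LINEAR).mean(1)
    return [(round(1000*float(y),1),int(a)) for y,a in zip(ys,v)]
E
python3 - <<'E'
from prof import *
o=np.array([.567,-.0365,0]);X=np.array([.448,-.894,0])
f="pics/top2.png"
for x0,x1 in((-.05,-.035),(.035,.05)): print("tube",x0,prof("top",f,o,X,x0,x1,.103))
for x0,x1 in((-.015,0.01),): print("slot",x0,prof("top",f,o,X,x0,x1,.103))
for x0,x1 in((-.135,-.125),(-.105,-.095)): print("shaft",x0,prof("top",f,o,X,x0,x1,.08,.016))
Z=np.array([0,0,1.]);
print("bin",prof("top",f,o,X,.1,.17,.042,.06))
X2=np.array([.894,.448,0]);print("tip along",prof("top",f,o-.085*X,X2,-.005,.003,.08,.016))
E
```

```text
tube -0.05 [(-34.0, 36), (-32.0, 34), (-30.0, 69), (-28.0, 106), (-26.0, 105), (-24.0, 81), (-22.0, 57), (-20.0, 76), (-18.0, 151), (-16.0, 185), (-14.0, 179), (-12.0, 176), (-10.0, 176), (-8.0, 176), (-6.0, 180), (-4.0, 173), (-2.0, 146), (0.0, 140), (2.0, 130), (4.0, 113), (6.0, 104), (8.0, 100), (10.0, 104), (12.0, 145), (14.0, 173), (16.0, 175), (18.0, 176), (20.0, 176), (22.0, 180), (24.0, 191), (26.0, 178), (28.0, 131), (30.0, 105), (32.0, 122), (34.0, 156)]
tube 0.035 [(-34.0, 69), (-32.0, 65), (-30.0, 65), (-28.0, 68), (-26.0, 67), (-24.0, 64), (-22.0, 62), (-20.0, 120), (-18.0, 178), (-16.0, 186), (-14.0, 180), (-12.0, 176), (-10.0, 174), (-8.0, 175), (-6.0, 176), (-4.0, 146), (-2.0, 113), (0.0, 105), (2.0, 106), (4.0, 107), (6.0, 105), (8.0, 101), (10.0, 131), (12.0, 170), (14.0, 175), (16.0, 175), (18.0, 175), (20.0, 175), (22.0, 180), (24.0, 180), (26.0, 137), (28.0, 97), (30.0, 98), (32.0, 101), (34.0, 100)]
slot -0.015 [(-34.0, 37), (-32.0, 40), (-30.0, 48), (-28.0, 52), (-26.0, 60), (-24.0, 61), (-22.0, 58), (-20.0, 91), (-18.0, 169), (-16.0, 190), (-14.0, 180), (-12.0
[... 1104 characters left out ...]
0, 192), (-10.0, 193), (-8.0, 191), (-6.0, 192), (-4.0, 192), (-2.0, 196), (0.0, 201), (2.0, 204), (4.0, 204), (6.0, 204), (8.0, 204), (10.0, 204), (12.0, 204), (14.0, 204), (16.0, 204), (18.0, 203), (20.0, 203), (22.0, 203), (24.0, 203), (26.0, 204), (28.0, 206), (30.0, 197), (32.0, 156), (34.0, 126), (36.0, 121), (38.0, 121), (40.0, 104), (42.0, 80), (44.0, 72), (46.0, 82), (48.0, 149), (50.0, 198), (52.0, 187), (54.0, 172), (56.0, 169), (58.0, 170), (60.0, 170)]
tip along [(-16.0, 158), (-14.0, 170), (-12.0, 167), (-10.0, 168), (-8.0, 173), (-6.0, 174), (-4.0, 172), (-2.0, 167), (0.0, 164), (2.0, 139), (4.0, 131), (6.0, 138), (8.0, 139), (10.0, 139), (12.0, 139), (14.0, 139), (16.0, 140)]
```

Run:
```python
from prof import *
o=np.array([.5703,-.0348,0]);a=np.radians(-64.2);X=np.array([np.cos(a),np.sin(a),0]);Y=np.array([-X[1],X[0],0])
f="pics/scene2.png";Z=np.array([0,0,1.])
print("topcheck",prof("top","pics/top2.png",o,X,-.05,-.035,.103,.03)[::1][2:9],prof("top","pics/top2.png",o,X,.035,.05,.103,.03)[2:9])
for x0,x1 in((-.05,-.03),(.01,.03)): print("tubeface",prof("scene",f,o+.023*Y,X,x0,x1,.103,.012,.001,Y=Z))
o2=np.array([.567,-.0365,0])-.002*Y;a=np.radians(-63.4);X2=np.array([np.cos(a),np.sin(a),0])
for x0,x1 in((-.21,-.19),(-.16,-.14),(-.105,-.09)): print("shaft",x0,prof("scene",f,o2,X2,x0,x1,.0787,.016,.001,Y=Z))
print("tip along",prof("scene",f,o2+X2*-.0865,np.array([0,0,1.]),-.004,.004,.0787,.016,Y=X2))
```

```text
topcheck [(-26.0, 57), (-24.0, 86), (-22.0, 161), (-20.0, 185), (-18.0, 178), (-16.0, 176), (-14.0, 176)] [(-26.0, 60), (-24.0, 85), (-22.0, 160), (-20.0, 185), (-18.0, 184), (-16.0, 177), (-14.0, 175)]
tubeface [(-12.0, 105), (-11.0, 104), (-10.0, 105), (-9.0, 105), (-8.0, 105), (-7.0, 106), (-6.0, 106), (-5.0, 108), (-4.0, 112), (-3.0, 116), (-2.0, 122), (-1.0, 127), (0.0, 133), (1.0, 138), (2.0, 143), (3.0, 147), (4.0, 148), (5.0, 148), (6.0, 146), (7.0, 143), (8.0, 138), (9.0, 131), (10.0, 122), (11.0, 112), (12.0, 101)]
tubeface [(-12.0, 105), (-11.0, 105), (-10.0, 105), (-9.0, 106), (-8.0, 107), (-7.0, 108), (-6.0, 109), (-5.0, 111), (-4.0, 114), (-3.0, 118), (-2.0, 124), (-1.0, 131), (0.0, 136), (1.0, 141), (2.0, 144), (3.0, 146), (4.0, 148), (5.0, 148), (6.0, 147), (7.0, 145), (8.0, 140), (9.0, 135), (10.0, 129), (11.0, 122), (12.0, 114)]
shaft -0.21 [(-16.0, 79), (-15.0, 77), (-14.0, 75), (-13.0, 74), (-12.0, 73), (-11.0, 73), (-10.0, 73), (-9.0, 73), (-8.0, 75), (-7.0, 77), (-6.0, 79), (-5.0, 80), (-4.0, 82), (-3.0, 83), (-2.0, 84), (-1.0, 84), (0.0, 83), (1.0, 81), (2.0, 7
[... 545 characters left out ...]
), (13.0, 137), (14.0, 140), (15.0, 142), (16.0, 144)]
shaft -0.105 [(-16.0, 77), (-15.0, 76), (-14.0, 74), (-13.0, 74), (-12.0, 74), (-11.0, 75), (-10.0, 77), (-9.0, 80), (-8.0, 84), (-7.0, 89), (-6.0, 95), (-5.0, 102), (-4.0, 109), (-3.0, 114), (-2.0, 119), (-1.0, 122), (0.0, 125), (1.0, 128), (2.0, 129), (3.0, 130), (4.0, 131), (5.0, 130), (6.0, 128), (7.0, 124), (8.0, 118), (9.0, 112), (10.0, 104), (11.0, 98), (12.0, 92), (13.0, 87), (14.0, 83), (15.0, 81), (16.0, 80)]
tip along [(-16.0, 123), (-14.0, 123), (-12.0, 124), (-10.0, 123), (-8.0, 123), (-6.0, 123), (-4.0, 122), (-2.0, 120), (0.0, 110), (2.0, 97), (4.0, 86), (6.0, 80), (8.0, 80), (10.0, 79), (12.0, 79), (14.0, 80), (16.0, 81)]
```

The overlay shows the tube's real axis is +3.7 mm off in y, with yaw -64.2°. The shaft is level but about 1.5 mm low. Correct for both and re-measure.

```bash
python3 -m creep '[[0.004,0.0019,0.0008,0,0,-0.4,-1],[0.0037,0.0018,0.0007,0,0,-0.4,-1],[0,0,0,0,0,0,-1],[0,0,0,0,0,0,-1]]'
python3 - <<'E'
from prof import *
s=robot.read_state();print(s["tool_pos"],rot(s).as_matrix()[:,0].round(3))
for n in("top","scene"): cv2.imwrite(f"pics/{n}3.png",eyes.get_image(n)[:,:,::-1])
o=np.array([.5703,-.0348,0]);a=np.radians(-64.2);X=np.array([np.cos(a),np.sin(a),0]);Y=np.array([-X[1],X[0],0]);Z=np.array([0,0,1.])
for x0,x1 in((-.15,-.14),(-.13,-.12),(-.105,-.095)): print("shaft",x0,prof("top","pics/top3.png",o,X,x0,x1,.08,.015,.001))
print("tip",prof("top","pics/top3.png",o-.085*X,Y,-.005,.005,.08,.01,.001,Y=X))
for x0,x1 in((-.05,-.03),): print("tubeface",prof("scene","pics/scene3.png",o+.023*Y,X,x0,x1,.103,.008,.001,Y=Z))
for x0,x1 in((-.2,-.19),(-.105,-.09)): print("shaftZ",prof("scene","pics/scene3.png",o,X,x0,x1,.08,.016,.001,Y=Z)[16:])
print((rot(s).as_matrix()@[0,0,1]).round(4), "tcp in stand",X@(s["tool_pos"]-o),Y@(s["tool_pos"]-o))
E
```

```text
clock: 5.17
tool_pos: [0.4542, 0.2081, 0.07]
ee_rot: [0.0, 0.532, 0.847, 0.0]
wrist_force: [-0.5, -0.7, -5.1]
finger_gap: 0.0307
[0.45418614 0.2080704  0.06996206] [-0.435  0.901 -0.   ]
shaft -0.15 [(-15.0, 137), (-14.0, 143), (-13.0, 156), (-12.0, 168), (-11.0, 170), (-10.0, 158), (-9.0, 135), (-8.0, 110), (-7.0, 93), (-6.0, 91), (-5.0, 101), (-4.0, 113), (-3.0, 124), (-2.0, 132), (-1.0, 138), (0.0, 143), (1.0, 146), (2.0, 147), (3.0, 146), (4.0, 143), (5.0, 140), (6.0, 135), (7.0, 129), (8.0, 125), (9.0, 128), (10.0, 138), (11.0, 154), (12.0, 166), (13.0, 169), (14.0, 169), (15.0, 169)]
shaft -0.13 [(-15.0, 167), (-14.0, 168), (-13.0, 169), (-12.0, 170), (-11.0, 169), (-10.0, 157), (-9.0, 131), (-8.0, 106), (-7.0, 96), (-6.0, 99), (-5.0, 106), (-4.0, 115), (-3.0, 125), (-2.0, 132), (-1.0, 137), (0.0, 141), (1.0, 144), (2.0, 146), (3.0, 145), (4.0, 142), (5.0, 138), (6.0, 133), (7.0, 128), (8.0, 126), (9.0, 134), (10.0, 149), (11.0, 160), (12.0, 164), (13.0, 165), (14.0, 165), (15.0, 165)]
shaft -0.105 [(-15.0, 175), (-14.0, 174), (-13.0, 173), (-12.0, 172), (-11.0, 170), (-10.0, 1
[... 613 characters left out ...]
7.0, 106), (-6.0, 107), (-5.0, 108), (-4.0, 111), (-3.0, 116), (-2.0, 122), (-1.0, 128), (0.0, 133), (1.0, 139), (2.0, 143), (3.0, 147), (4.0, 148), (5.0, 147), (6.0, 145), (7.0, 142), (8.0, 137)]
shaftZ [(0.0, 83), (1.0, 83), (2.0, 81), (3.0, 78), (4.0, 76), (5.0, 75), (6.0, 75), (7.0, 78), (8.0, 84), (9.0, 90), (10.0, 99), (11.0, 109), (12.0, 118), (13.0, 127), (14.0, 135), (15.0, 141), (16.0, 143)]
shaftZ [(0.0, 124), (1.0, 127), (2.0, 130), (3.0, 131), (4.0, 131), (5.0, 130), (6.0, 128), (7.0, 125), (8.0, 121), (9.0, 115), (10.0, 108), (11.0, 101), (12.0, 95), (13.0, 90), (14.0, 86), (15.0, 83), (16.0, 81)]
[ 6.e-04  3.e-04 -1.e+00] tcp in stand -0.26919714497116004 0.0011652599919232255
```

```bash
python3 -m creep '[[0.0009,-0.0040,0,0,0,0,-1],[0.0018,-0.0036,0,0,0,0,-1],[0.0018,-0.0036,0,0,0,0,-1],[0.0018,-0.0036,0,0,0,0,-1],[0.0018,-0.0036,0,0,0,0,-1]]'
python3 -m creep '[[0.0013,-0.0027,0,0,0,0,-1],[0.0013,-0.0027,0,0,0,0,-1],[0.0013,-0.0027,0,0,0,0,-1],[0.0013,-0.0027,0,0,0,0,-1],[0.0013,-0.0027,0,0,0,0,-1]]'
python3 -m creep '[[0.0013,-0.0027,0,0,0,0,-1],[0.0013,-0.0027,0,0,0,0,-1],[0.0013,-0.0027,0,0,0,0,-1],[0.0013,-0.0027,0,0,0,0,-1],[0,0,0,0,0,0,-1]]'
python3 - <<'E'
from prof import *
s=robot.read_state();t=s["tool_pos"]
cv2.imwrite(f"pics/top4.png",eyes.get_image("top")[:,:,::-1])
o=np.array([.5703,-.0348,0]);a=np.radians(-64.2);X=np.array([np.cos(a),np.sin(a),0]);Y=np.array([-X[1],X[0],0])
print(prof("top","pics/top4.png",o,X,-.085,-.075,.08,.015,.001))
print("tcp in stand",X@(t-o),Y@(t-o),"F along",X@s["wrist_force"],Y@s["wrist_force"])
E
```

```text
clock: 5.68
tool_pos: [0.462, 0.189, 0.0698]
ee_rot: [0.0, 0.532, 0.847, 0.0]
wrist_force: [-0.4, 0.4, -4.2]
finger_gap: 0.0304
clock: 6.1
tool_pos: [0.4684, 0.1757, 0.0698]
ee_rot: [0.0, 0.532, 0.847, 0.0]
wrist_force: [-0.7, 0.4, -4.2]
finger_gap: 0.0307
clock: 6.52
tool_pos: [0.4738, 0.1647, 0.0698]
ee_rot: [0.0, 0.532, 0.847, 0.0]
wrist_force: [0.6, -0.2, -4.9]
finger_gap: 0.0306
[(-15.0, 173), (-14.0, 175), (-13.0, 177), (-12.0, 174), (-11.0, 156), (-10.0, 123), (-9.0, 97), (-8.0, 92), (-7.0, 98), (-6.0, 108), (-5.0, 119), (-4.0, 128), (-3.0, 135), (-2.0, 139), (-1.0, 142), (0.0, 144), (1.0, 146), (2.0, 145), (3.0, 142), (4.0, 139), (5.0, 133), (6.0, 128), (7.0, 127), (8.0, 134), (9.0, 150), (10.0, 165), (11.0, 170), (12.0, 171), (13.0, 171), (14.0, 172), (15.0, 172)]
tcp in stand -0.2216506830555609 -5.5726100776922e-05 F along 0.4356682441165197 0.40741300274606024
```

Entered cleanly: tip at about stand x -0.040, y about -0.4 mm, with no force. Push on.

```bash
python3 -m creep '[[0.00195,-0.00405,0,0,0,0,-1],[0.00195,-0.00405,0,0,0,0,-1],[0.00195,-0.00405,0,0,0,0,-1],[0.00195,-0.00405,0,0,0,0,-1],[0.00195,-0.00405,0,0,0,0,-1]]' 100
python3 -m creep '[[0.00195,-0.00405,0,0,0,0,-1],[0.00195,-0.00405,0,0,0,0,-1],[0.00195,-0.00405,0,0,0,0,-1],[0.00195,-0.00405,0,0,0,0,-1],[0.00195,-0.00405,0,0,0,0,-1]]'
python3 -c "
from h import *
s=robot.read_state();t=s['tool_pos'];o=np.array([.5703,-.0348,0]);X=np.array([.4352,-.9003,0]);Y=np.array([.9003,.4352,0]);print(X@(t-o),Y@(t-o),X@s['wrist_force'],Y@s['wrist_force'])"
```

```text
clock: 6.98
tool_pos: [0.483, 0.1457, 0.0699]
ee_rot: [-0.001, 0.532, 0.847, 0.001]
wrist_force: [-2.7, 7.1, -3.0]
finger_gap: 0.0302
clock: 7.4
tool_pos: [0.4927, 0.1256, 0.0699]
ee_rot: [-0.001, 0.532, 0.847, 0.001]
wrist_force: [-2.9, 5.9, -2.7]
finger_gap: 0.0305
-0.17817354905310107 -7.90653512489532e-05 -6.598398877849613 -0.03927162757728591
```

```bash
python3 -m creep '[[0.00195,-0.00405,0,0,0,0,-1],[0.00195,-0.00405,0,0,0,0,-1],[0.00195,-0.00405,0,0,0,0,-1],[0.00195,-0.00405,0,0,0,0,-1],[0.00195,-0.00405,0,0,0,0,-1]]'
python3 -m creep '[[0.00195,-0.00405,0,0,0,0,-1],[0.00195,-0.00405,0,0,0,0,-1],[0.00195,-0.00405,0,0,0,0,-1],[0.00195,-0.00405,0,0,0,0,-1],[0.00195,-0.00405,0,0,0,0,-1]]'
python3 -m creep '[[0.00195,-0.00405,0,0,0,0,-1],[0.00195,-0.00405,0,0,0,0,-1],[0.00195,-0.00405,0,0,0,0,-1],[0.00195,-0.00405,0,0,0,0,-1],[0.00195,-0.00405,0,0,0,0,-1]]'
python3 -m creep '[[0,0,0,0,0,0,-1],[0,0,0,0,0,0,-1],[0,0,0,0,0,0,-1],[0,0,0,0,0,0,-1]]'
python3 - <<'E'
from h import *
s=robot.read_state();t=s['tool_pos'];o=np.array([.5703,-.0348,0]);X=np.array([.4352,-.9003,0]);Y=np.array([.9003,.4352,0]);print(X@(t-o),Y@(t-o),X@s['wrist_force'],Y@s['wrist_force'])
a=eyes.get_image("top");b=eyes.get_image("scene")
a=cv2.resize(a[150:270,280:420],(467,400),interpolation=cv2.INTER_CUBIC)
b=cv2.resize(b[220:300,190:320],(650,400),interpolation=cv2.INTER_CUBIC)[:,:330]
cv2.imwrite("pics/p5.png",np.hstack([a,b])[:,:,::-1])
E
```

```text
clock: 7.82
tool_pos: [0.5024, 0.1054, 0.0699]
ee_rot: [-0.001, 0.532, 0.847, 0.001]
wrist_force: [-2.5, 7.5, -3.8]
finger_gap: 0.0302
clock: 8.23
tool_pos: [0.5128, 0.0835, 0.0698]
ee_rot: [0.0, 0.532, 0.847, -0.0]
wrist_force: [-0.5, -0.2, -4.8]
finger_gap: 0.0302
clock: 8.65
tool_pos: [0.5225, 0.0634, 0.0698]
ee_rot: [0.0, 0.532, 0.847, 0.0]
wrist_force: [-0.0, 0.5, -4.5]
finger_gap: 0.0303
clock: 8.98
tool_pos: [0.5221, 0.0641, 0.0698]
ee_rot: [-0.0, 0.532, 0.847, -0.0]
wrist_force: [-0.3, 0.6, -4.8]
finger_gap: 0.0301
-0.11001356507939393 -0.00037536079955093375 -0.7287455024686796 -0.021902192742295518
```

View pics/p5.png

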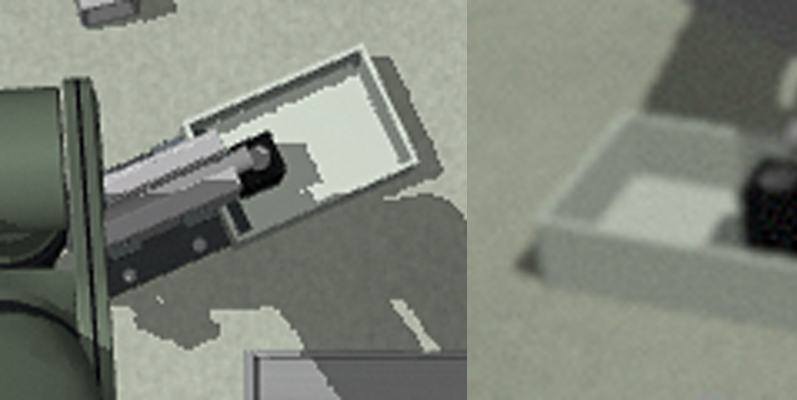

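Run:
```python
from h import *
o=np.array([.5703,-.0348,0]);X=np.array([.4352,-.9003,0]);Y=np.array([.9003,.4352,0])
a=eyes.get_image("top");b=eyes.get_image("scene")
for n,im in(("top",a),("scene",b)):
    m=eyes.camera_model(n);im=im.copy()
    for z in(.004,.054):
        c=[o+X*x+Y*y+[0,0,z] for x,y in((.043,-.05),(.193,-.05),(.193,.05),(.043,.05))]
        print(n,z,[proj(m,p).round(0).tolist() for p in c])
    for (x,z) in ((.055,.054),(.088,.054),(.088,.004),(.055,.08),(.074,.08)): print(n,x,z,[proj(m,o+X*x+Y*y+[0,0,z]).round(1).tolist() for y in(-.0165,.0165)])
A=cv2.resize(a[178:228,330:385],(440,400),interpolation=cv2.INTER_CUBIC)
B=cv2.resize(b[225:290,225:283],(357,400),interpolation=cv2.INTER_CUBIC)
cv2.imwrite("pics/p6.png",cv2.convertScaleAbs(np.hstack([A,B])[:,:,::-1],alpha=1.5,beta=20))
```

```text
top 0.004 [[350.0, 225.0], [403.0, 201.0], [386.0, 167.0], [333.0, 190.0]]
top 0.054 [[351.0, 221.0], [406.0, 197.0], [389.0, 161.0], [334.0, 185.0]]
top 0.055 0.054 [[349.8, 207.1], [344.3, 195.0]]
top 0.088 0.054 [[362.0, 201.8], [356.4, 189.7]]
top 0.088 0.004 [[360.1, 205.9], [354.8, 194.3]]
top 0.055 0.08 [[350.6, 204.9], [345.0, 192.6]]
top 0.074 0.08 [[357.8, 201.8], [352.1, 189.5]]
scene 0.004 [[275.0, 262.0], [223.0, 253.0], [205.0, 276.0], [261.0, 286.0]]
scene 0.054 [[274.0, 246.0], [220.0, 238.0], [202.0, 260.0], [259.0, 269.0]]
scene 0.055 0.054 [[264.5, 253.0], [259.5, 260.5]]
scene 0.088 0.054 [[252.3, 251.0], [247.0, 258.5]]
scene 0.088 0.004 [[254.1, 266.7], [249.0, 274.4]]
scene 0.055 0.08 [[263.6, 244.4], [258.6, 251.9]]
scene 0.074 0.08 [[256.5, 243.3], [251.3, 250.7]]
```

View pics/p6.png

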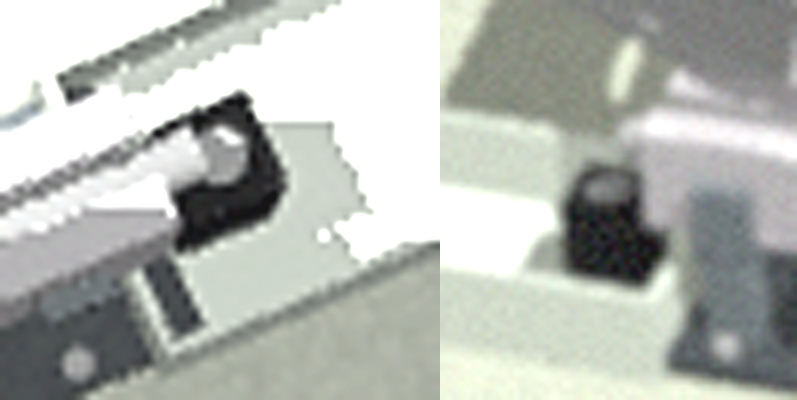

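The plug stands on its nose in the bin: lighter disc on its upturned rear face, front face at about stand x 0.098, top at about 54 mm. The shaft tip is at about x 0.074. Retract, lift, and carry to the tray.

```bash
python3 -m creep '[[-0.0039,0.0081,0,0,0,0,-1],[-0.0039,0.0081,0,0,0,0,-1],[-0.0039,0.0081,0,0,0,0,-1],[-0.0039,0.0081,0,0,0,0,-1],[-0.0039,0.0081,0,0,0,0,-1]]'
python3 -m creep '[[-0.0039,0.0081,0,0,0,0,-1],[-0.0039,0.0081,0,0,0,0,-1],[-0.0039,0.0081,0,0,0,0,-1],[-0.0039,0.0081,0,0,0,0,-1],[-0.0039,0.0081,0,0,0,0,-1]]'
python3 -m creep '[[-0.0039,0.0081,0,0,0,0,-1],[-0.0039,0.0081,0,0,0,0,-1],[-0.0039,0.0081,0,0,0,0,-1],[-0.0039,0.0081,0,0,0,0,-1],[-0.0039,0.0081,0,0,0,0,-1]]'
python3 -m creep '[[-0.0039,0.0081,0,0,0,0,-1],[-0.0039,0.0081,0,0,0,0,-1],[-0.0039,0.0081,0,0,0,0,-1],[-0.0039,0.0081,0,0,0,0,-1],[0,0,0,0,0,0,-1]]'
python3 -m creep '[[0,0,0.02,0,0,0,-1],[0,0,0.03,0,0,0,-1],[0,0,0.03,0,0,0,-1],[0,0,0.03,0,0,0,-1],[0,0,0.01,0,0,0,-1]]'
python3 -m creep '[[0,0,0,0,0,0,-1]]'
python3 - <<'E'
from h import *
print(robot.read_state()["tool_pos"])
o=np.array([.5703,-.0348,0]);X=np.array([.4352,-.9003,0]);Y=np.array([.9003,.4352,0])
a=eyes.get_image("top");b=eyes.get_image("scene")
A=cv2.resize(a[150:250,290:420],(450,346),interpolation=cv2.INTER_CUBIC)
B=cv2.resize(b[225:290,200:266],(350,346),interpolation=cv2.INTER_CUBIC)
cv2.imwrite("pics/p7.png",np.hstack([A,B])[:,:,::-1])
E
```

```text
clock: 9.6
tool_pos: [0.5021, 0.1056, 0.0698]
ee_rot: [-0.0, 0.531, 0.847, 0.0]
wrist_force: [0.4, 0.0, -4.9]
finger_gap: 0.0305
clock: 10.02
tool_pos: [0.4828, 0.1458, 0.0698]
ee_rot: [0.0, 0.532, 0.847, 0.0]
wrist_force: [-0.1, 0.6, -5.0]
finger_gap: 0.0304
clock: 10.43
tool_pos: [0.4634, 0.1862, 0.0699]
ee_rot: [0.0, 0.532, 0.847, 0.0]
wrist_force: [-0.1, -0.0, -3.6]
finger_gap: 0.0303
clock: 10.85
tool_pos: [0.4474, 0.2192, 0.0698]
ee_rot: [-0.0, 0.531, 0.847, 0.0]
wrist_force: [0.7, -0.2, -4.5]
finger_gap: 0.0304
clock: 11.27
tool_pos: [0.4503, 0.2186, 0.1941]
ee_rot: [0.002, 0.532, 0.847, 0.003]
wrist_force: [0.7, 0.7, -4.3]
finger_gap: 0.0301
clock: 11.35
tool_pos: [0.4498, 0.2185, 0.1924]
ee_rot: [0.002, 0.532, 0.847, 0.003]
wrist_force: [-0.1, 0.1, -5.2]
finger_gap: 0.0304
[0.44981115 0.21845043 0.19236755]
```

View pics/p7.png

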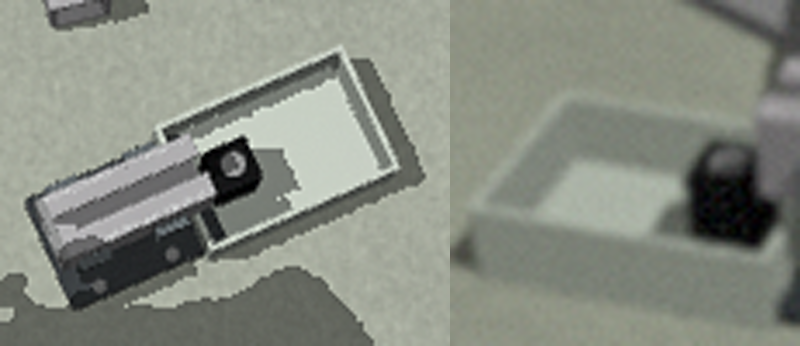

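The tube slot is empty and the plug stands upright in the bin, with the disc at (233,163) in the crop. Carry the drift to the tray.

```bash
python3 -m creep '[[-0.0031,-0.0269,0,0,0,-1.607,-1],[-0.0031,-0.0269,0,0,0,-1.607,-1],[-0.0031,-0.0269,0,0,0,-1.607,-1],[-0.0031,-0.0269,0,0,0,-1.607,-1],[-0.0031,-0.0269,0,0,0,-1.607,-1]]'
python3 -m creep '[[-0.0031,-0.0269,0,0,0,-1.607,-1],[-0.0031,-0.0269,0,0,0,-1.607,-1],[-0.0031,-0.0269,0,0,0,-1.607,-1],[-0.0031,-0.0269,0,0,0,-1.607,-1],[-0.0031,-0.0269,0,0,0,-1.607,-1]]'
python3 -m creep '[[-0.0031,-0.0269,0,0,0,-1.607,-1],[-0.0031,-0.0269,0,0,0,-1.607,-1],[-0.0031,-0.0269,0,0,0,-1.607,-1],[-0.0031,-0.0269,0,0,0,-1.607,-1],[-0.0031,-0.0269,0,0,0,-1.607,-1]]'
python3 -m creep '[[0,0,-0.02,0,0,0,-1],[0,0,-0.03,0,0,0,-1],[0,0,-0.03,0,0,0,-1],[0,0,-0.03,0,0,0,-1],[0,0,-0.02,0,0,0,-1]]'
python3 -m creep '[[0,0,-0.01,0,0,0,-1],[0,0,0,0,0,0,-1]]'
python3 - <<'E'
from h import *
s=robot.read_state();print(s["tool_pos"],rot(s).as_matrix()[:,0].round(3))
a=eyes.get_image("scene");w=eyes.get_image("wrist")
A=cv2.resize(a[150:270,200:350],(500,400),interpolation=cv2.INTER_CUBIC)
W=cv2.resize(w,(300,400))
cv2.imwrite("pics/p8.png",np.hstack([A,W])[:,:,::-1])
E
```

```text
clock: 11.87
tool_pos: [0.4307, 0.0819, 0.1872]
ee_rot: [-0.002, 0.59, 0.807, -0.002]
wrist_force: [0.7, -0.7, -5.1]
finger_gap: 0.0302
clock: 12.28
tool_pos: [0.4152, -0.0522, 0.1874]
ee_rot: [-0.002, 0.645, 0.764, -0.001]
wrist_force: [1.4, 0.1, -5.4]
finger_gap: 0.0301
clock: 12.7
tool_pos: [0.3998, -0.1863, 0.1873]
ee_rot: [-0.003, 0.697, 0.717, -0.001]
wrist_force: [0.1, -0.3, -5.1]
finger_gap: 0.0303
clock: 13.12
tool_pos: [0.3983, -0.1843, 0.0554]
ee_rot: [-0.004, 0.697, 0.717, -0.001]
wrist_force: [-0.7, 0.1, -4.7]
finger_gap: 0.0303
clock: 13.28
tool_pos: [0.398, -0.184, 0.0457]
ee_rot: [-0.005, 0.697, 0.717, -0.002]
wrist_force: [-0.5, 0.3, -4.6]
finger_gap: 0.0304
[ 0.39803044 -0.18398242  0.04566601] [-0.029  1.     0.005]
```

View pics/p8.png

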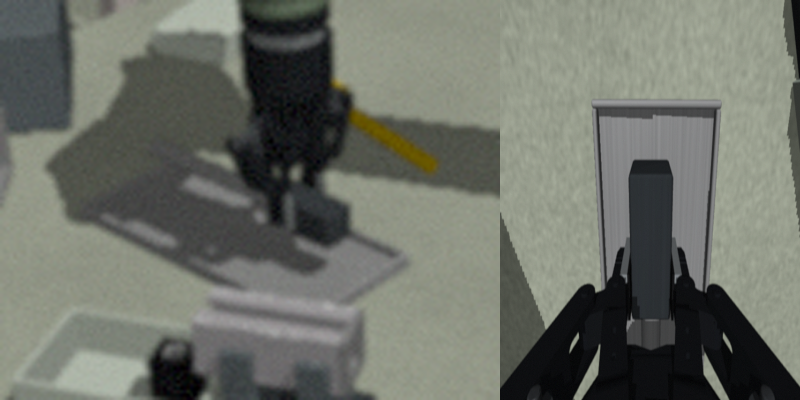

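The drift is centred and aligned over the tray. Lower it gently.

```bash
python3 -m creep '[[0.003,-0.001,-0.012,0,0,0,-1],[0.002,-0.001,-0.01,0,0,0,-1],[0,0,-0.006,0,0,0,-1],[0,0,-0.003,0,0,0,-1],[0,0,-0.0015,0,0,0,-1]]'
python3 -m creep '[[0,0,-0.001,0,0,0,-1],[0,0,0,0,0,0,-1],[0,0,0,0,0,0,-1]]'
```

```text
clock: 13.8
tool_pos: [0.4063, -0.1875, 0.017]
ee_rot: [-0.0, 0.697, 0.717, -0.0]
wrist_force: [0.0, 0.1, -4.4]
finger_gap: 0.0305
clock: 14.05
tool_pos: [0.4068, -0.1878, 0.0167]
ee_rot: [0.0, 0.697, 0.717, 0.0]
wrist_force: [-0.1, -0.1, -4.4]
finger_gap: 0.0306
```

```bash
python3 -m creep '[[0,0,-0.002,0,0,0,-1],[0,0,-0.001,0,0,0,-1],[0,0,-0.001,0,0,0,-1],[0,0,0,0,0,0,-1]]'
python3 -m creep '[[0,0,-0.0007,0,0,0,-1],[0,0,-0.0007,0,0,0,-1],[0,0,0,0,0,0,-1]]'
python3 -m creep '[[0,0,-0.0006,0,0,0,-1],[0,0,0,0,0,0,-1]]'
```

```text
clock: 14.38
tool_pos: [0.4065, -0.1876, 0.0122]
ee_rot: [-0.0, 0.697, 0.717, -0.0]
wrist_force: [-0.1, 0.6, -4.4]
finger_gap: 0.0306
clock: 14.63
tool_pos: [0.4066, -0.1876, 0.0108]
ee_rot: [-0.0, 0.697, 0.717, 0.0]
wrist_force: [0.1, -0.1, -4.6]
finger_gap: 0.0301
clock: 14.8
tool_pos: [0.4067, -0.1877, 0.0105]
ee_rot: [0.0, 0.697, 0.717, 0.0]
wrist_force: [-0.2, 0.7, -2.1]
finger_gap: 0.0303
```

Contact has begun (the weight is dropping). Settle, open half-way, and lift clear.

```bash
python3 -m creep '[[0,0,-0.0006,0,0,0,-1],[0,0,0,0,0,0,-1],[0,0,0,0,0,0,-1]]' 40
python3 -m creep '[[0,0,0,0,0,0,-0.1],[0,0,0,0,0,0,0],[0,0,0,0,0,0,0.1],[0,0,0,0,0,0,0.1],[0,0,0,0,0,0,0.1]]'
python3 -m creep '[[0,0,0.006,0,0,0,0.1],[0,0,0.012,0,0,0,0.1],[0,0,0.025,0,0,0,0.1],[0,0,0.035,0,0,0,0.1],[0,0,0.035,0,0,0,0.1]]'
python3 -m creep '[[0,0.02,0.035,0,0,0,0.1],[0,0.03,0.02,0,0,0,0.1],[0,0,0,0,0,0,0.1],[0,0,0,0,0,0,0.1]]'
python3 - <<'E'
from h import *
print(robot.read_state()["wrist_force"])
a=eyes.get_image("scene");w=eyes.get_image("wrist")
A=cv2.resize(a[150:300,200:360],(427,400),interpolation=cv2.INTER_CUBIC)
W=cv2.resize(w,(373,280));W=np.vstack([W,np.zeros((120,373,3),np.uint8)])
cv2.imwrite("pics/p9.png",np.hstack([A,W])[:,:,::-1])
E
```

```text
clock: 15.05
tool_pos: [0.4067, -0.1877, 0.0104]
ee_rot: [0.0, 0.697, 0.717, 0.0]
wrist_force: [-2.9, 0.6, 6.0]
finger_gap: 0.0304
clock: 15.47
tool_pos: [0.4068, -0.1878, 0.0098]
ee_rot: [0.0, 0.697, 0.717, 0.0]
wrist_force: [-0.4, 1.1, -0.9]
finger_gap: 0.0467
clock: 15.88
tool_pos: [0.4059, -0.1873, 0.1238]
ee_rot: [-0.001, 0.697, 0.717, -0.0]
wrist_force: [1.0, 0.1, 0.8]
finger_gap: 0.0472
clock: 16.22
tool_pos: [0.4071, -0.1371, 0.1791]
ee_rot: [0.002, 0.696, 0.718, 0.001]
wrist_force: [0.7, -0.4, 0.0]
finger_gap: 0.0469
[ 0.66775132 -0.44777176  0.03220027]
```

View pics/p9.png

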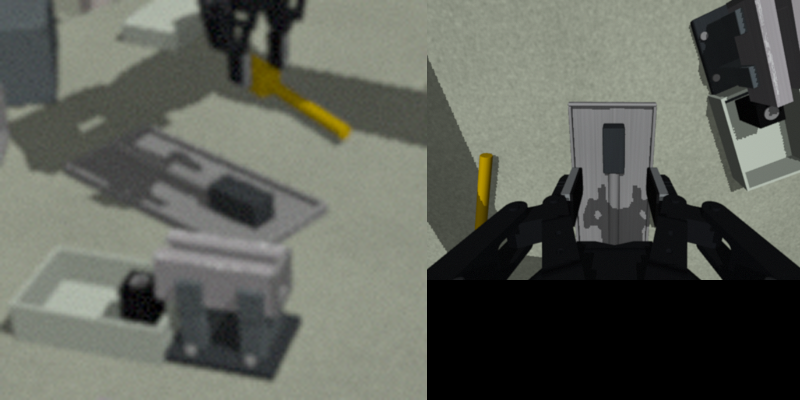

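```bash
python3 -c "
from cell import sign_off
print(sign_off())"
```

```text
the job is handed in; nothing more can be done
None
```

I pushed the plug out with the long dark-handled drift, set the drift down in the tool tray and handed the job in at about 16 s on the robot's clock. `sign_off` gave no verdict.

- **Alignment:** My first estimate of the tube axis was off by about 4 mm and 0.8°. I corrected the drift's position and angle before putting the shaft in.
- **Insertion and push:** The shaft entered the hole with no measurable contact force. Pushing took about 7–8 N as read at the wrist at the end of each move. The force dropped to near zero once the plug was out.
- **Plug:** The last picture shows it standing on its nose in the catch bin, clear of the tube. Its origin works out at about x = 0.066 m and z = 0.03 m in the stand's frame.
- **Drift:** I lowered it until the wrist force showed contact with the tray floor, released it and lifted clear. In the last picture it lies flat and aligned inside the rim. The shaft tip was hidden in that view. From the arm's position I put it about 25 mm inside the end wall.
- **Robot at hand-in:** The wrist force was about zero and the gripper was clear of everything. I had no planned contact with any of the bystanders. I did not measure their final positions.

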